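# Clip the hole-gauge plate into the bench rack

## Task

Draw the metal hole-gauge plate out of the wooden case, stand its lower edge in the trough of the empty rack and let go, so that it leans on the two spring clips. Then press it back, without ramming it, until it has snapped past both clips and lies flat and square against the rack's board. Leave the other things on the bench where they are.

Things in the scene. Friction and masses are not known exactly. Their poses are not given: they have to be found in the camera images.
- plate_center (a point): Centre of the hole-gauge plate: a loose flat aluminium plate 8 mm thick (its x axis), 90 mm wide (y), 140 mm high (z), about 0.27 kg, with rows of dark round marks, both faces alike. It starts upright in the case, 55 mm deep, 85 mm standing out. z points to its upper edge; the centre is 70 mm above its lower edge.
- plate: The same plate; origin at the middle of its lower edge, same axes.
- case: Fixed dark wooden case block, 120 (x) x 160 (y) x 70 mm high; origin at the centre of its underside. The plate stands in its middle slot, thin across x, 2 mm of side play each way, pinched by a sprung cork cheek on the +x side: 10 to 25 N to pull it up. Two steel punches stand 20 mm above the case, 42 mm from the plate on the -x side, near the corners.
- rack: The empty rack, fixed; base 130 x 122 mm, origin on the bench under it, x from its open front to its back, z up. A wooden board, 84 mm wide, 92 mm up its slope, leans back 25 degrees (top towards +x). A steel trough, open upwards, runs along the board's foot.
- full_rack: The other rack, same shape and axes, fixed, with a steel plate fixed in it already, whose upper edge is 165 mm above the bench: carry the loose plate over or round it. The two racks and the case stand side by side and change places from start to start.
- rack_trough (a point): Middle of the trough's bottom line, at the foot of the face of the board. The trough is 11.5 mm across (x) at the bottom, its 17 mm high front lip flaring to about 26 mm; 94 mm long (y) at the bottom, its ends flaring out 11 mm each from 6 mm height up. Axes as rack_home.
- rack_home (a point): Where the plate's centre lies when home; axes as the plate's then: z up the board (25 degrees back from vertical), x square into the board, y along the trough. The trough bottom is 70 mm down along z, the board's face 4 mm away along +x. A plate let go in the trough leaning back a little rests on the clips' bevels about 14 degrees from vertical, its centre about 17 mm short along x.
- clip_left (a joint): Left (+y) spring clip beside the board, centred 5 mm above rack_home along z, 20 mm high, its bevelled nose reaching 5 mm over the plate's edge. Slides outwards along y: 0 at rest, about 0.005 m as the plate passes, 0 again once the plate is behind it. Passing both takes about 10 to 20 N on the middle of the plate's face, a little above clip height; the force drops, then climbs at home.
- clip_right (a joint): Right (-y) spring clip, the mirror image, sliding towards -y.
- hammer: Bystander, loose: hammer, 200 mm, lying; origin at its underside.
- bench_block: Bystander, loose: steel bench block 60 x 60 x 25 mm; origin at its underside.
- mandrel: Bystander, loose: standing steel ring mandrel, 110 mm high; origin at its underside.
- jar: Bystander, loose: closed jar, 70 mm high; origin at its underside.
- pot: Bystander, loose: small white bowl, 55 mm high; origin at its underside.
- file_tool: Bystander, loose: hand tool with a handle, 170 mm, lying; origin at its underside.

How it is judged:
By the outcome, as a careful person would: the job done as asked, in the order asked, and still so for the second after the job is handed in, with the robot touching nothing.
It also fails if it takes over 72 s, if anything falls off the work surface, if the arm or the gripper's body presses on something with over 40 N, if the wrist force passes 120 N, or if a joint passes its speed limit or range.

## Robot

A 7-joint arm with a two-finger parallel gripper is mounted at the origin on the work surface. World frame = base frame: x ahead of the robot, y to its left, z up, the work surface at z = 0. Lengths are in m, angles in rad, forces in N, time in s.
With the tool pointing down it reaches from about 0.4 to 0.85 m from the base axis. Payload 10.4 kg.
Tool frame: the origin (TCP) lies on the mounting face of the last link; the fingertips stand r.tips_ahead ahead of it and the grasp point (between the pads) lies 164 mm ahead of it (r.tips_ahead is the distance from the TCP to the fingertips, in m); z points along the fingers, y is the line along which they close (so a half turn about z gives the same grasp; the last joint's range is limited). The gripper opens to 87 mm and grips with 3 to 60 N. Pads are 19 mm wide; open, the fingers measure 117 mm over their backs; the gripper's body (75 mm by 190 mm) begins 51 mm behind the grasp point.
Start: joints at [-1.124, 0.332, -0.065, 1.46, 0.022, 1.35, -0.088], TCP at [0.283, 0.557, 0.405] pointing down, gripper open.
Joint ranges: [-2.6, 2.6], [-0.5, 2.12], [-1.47, 1.34], [0.16, 2.42], [-1.27, 4.41], [0.06, 2.06], [-2.6, 2.6]. Speed limits (rad/s): [2.22, 2.22, 2.79, 2.79, 3.14, 3.14, 3.14].

## Interface

Orientations are given as a unit quaternion [x, y, z, w].
In Python, from bench import telemetry, imaging, job, r gives the robot as it stands.
- The arm moves only by the tool move_arm, never from a script. Its argument "steps" is a list of rows, each an object of numbers: "dx", "dy", "dz": the shift along the tool's x, y, z in cm; "spin": the turn about the tool's z in rad. In form: [{"dx": .., "dy": .., "dz": .., "spin": ..}, ...]. A call has 1 to 12 rows; each row shifts and turns the commanded pose from where the row before left it, along the tool's axes as they then stand; what a row does not reach is not made up. A row lasts 1/10 s, in which the tool goes at most 50 mm and 8.59 degrees, less where a joint would pass 70% of its speed; a pose out of reach is approached as far as the arm can. A call with a gripper value outside its range is refused whole. "claw" is the finger opening in cm, from 0 to 8.7, set as the call begins (left out, the last holds). The fingers move at their own pace and stop on an object; "squeeze" is the grip in N (left out, the last holds). Time passes only in rows, so rows that do not move let the fingers close. It gives the time, the measured TCP pose, the force, the opening and the grip force at its end, in the units of the state.
- telemetry.read_state(): the state, without advancing time (a new reading comes with each control period).
- imaging.camera(name): name is "scene" or "top" or "wrist"; returns a dict with "img" (384x512x3 uint8, red, green, blue), "camera_matrix" (3x3 intrinsics, pixels), "R" (3x3) and "t" (3): a world point X has camera coordinates R X + t. Camera axes: x right, y down, z forward; pixel columns grow to the right and rows downward; lengths in m; the calibration is good to about 2 mm. A picture is of the moment at which its call begins. There is no depth.
- job.close_job(): hands the job in; it is judged then, once.
The state is a dict: "time": time; "joint_positions": joint angles; "joint_vel": joint speeds; "joint_torque": joint torques, N m; "ee_pos": TCP position; "eef_rot": TCP orientation; "ft_force": force on the tool from outside, world axes, zero at the start; "torque": the same for the moment, N m; "width": finger opening in m; "grip_force": force on a finger pad.
Only numpy, scipy, OpenCV 4.12 (cv2) and the standard library are available. Lean on these libraries where they do the work, as an engineer would, in place of code of your own. Each camera call takes 0.05 s, during which the arm holds its last target. There are 200 camera calls.

## Working session

There is one attempt and no reset: what is moved stays moved. The work goes in short steps, Python scripts to look and compute and a tool call to move; the robot and the scene stay as the last step left them, time stands still between calls to the robot, and variables do not carry over. Pictures are saved under pics/ and viewed, at most 10 in all, crops included, and the job is handed in when it is done.

Besides the shell and the picture viewer there is one more tool, called after "Call:" by a JSON object that holds its "method" and its "body", one argument or row to a line. move_arm: Moves the arm, as the interface text tells. Its arguments: {"type":"object","properties":{"steps":{"type":"array","items":{"type":"object","properties":{"dx":{"type":"number"},"dy":{"type":"number"},"dz":{"type":"number"},"spin":{"type":"number"}}}},"claw":{"type":"number"},"squeeze":{"type":"number"}},"required":["steps"]}

```bash
mkdir -p pics; ls; python3 - <<'E'
from bench import telemetry, imaging, job, r
import cv2,numpy as np
s=telemetry.read_state(); print({k:np.round(v,4) for k,v in s.items()}, r.tips_ahead)
for n in("scene","top"):
    c=imaging.camera(n); cv2.imwrite(f"pics/{n}0.png",c["img"][:,:,::-1])
    np.savez(f"pics/{n}0.npz",**c); print(n,c["camera_matrix"].round(1).tolist(),c["R"].round(3).tolist(),c["t"].round(3).tolist())
    cv2.imwrite(f"pics/{n}0b.png",cv2.resize(c["img"][:,:,::-1],(800,600),interpolation=cv2.INTER_CUBIC))
E
```

```text
pics
{'time': np.float64(0.0), 'joint_positions': array([-1.1236,  0.3329, -0.0647,  1.4609,  0.0216,  1.3499, -0.0885]), 'joint_vel': array([-0.0006, -0.0001, -0.0003, -0.0003, -0.0003, -0.0018, -0.0009]), 'joint_torque': array([-3.00000e-04, -6.23239e+01,  2.49000e-02, -3.89902e+01,
       -6.11000e-02,  4.00000e-02,  2.00000e-04]), 'ee_pos': array([0.2829, 0.5572, 0.4039]), 'eef_rot': array([ 2.327e-01,  9.725e-01, -7.000e-04, -2.000e-04]), 'ft_force': array([-0.1949,  0.0968, -0.3676]), 'torque': array([-0.0161, -0.0311, -0.0289]), 'grip_force': np.float64(0.0), 'width': np.float64(0.0868)} 0.1822
scene [[485.9, 0.0, 256.7], [0.0, 485.9, 199.5], [0.0, 0.0, 1.0]] [[0.102, 0.995, 0.001], [0.515, -0.052, -0.856], [-0.851, 0.088, -0.518]] [-0.062, -0.206, 1.656]
top [[449.5, 0.0, 250.8], [0.0, 449.5, 193.2], [0.0, 0.0, 1.0]] [[0.018, -0.999, 0.028], [-0.982, -0.023, -0.187], [0.188, -0.025, -0.982]] [-0.01, 0.592, 0.928]
```

View pics/scene0b.png

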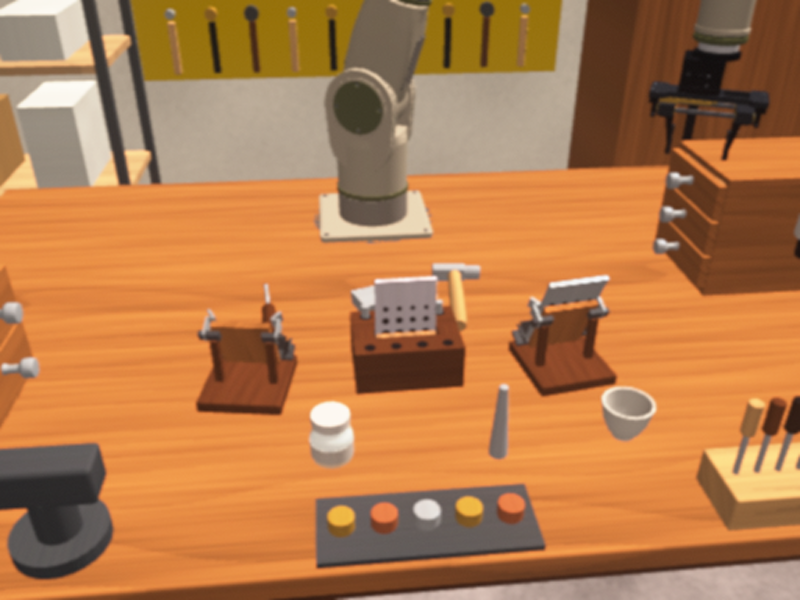

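View pics/top0b.png

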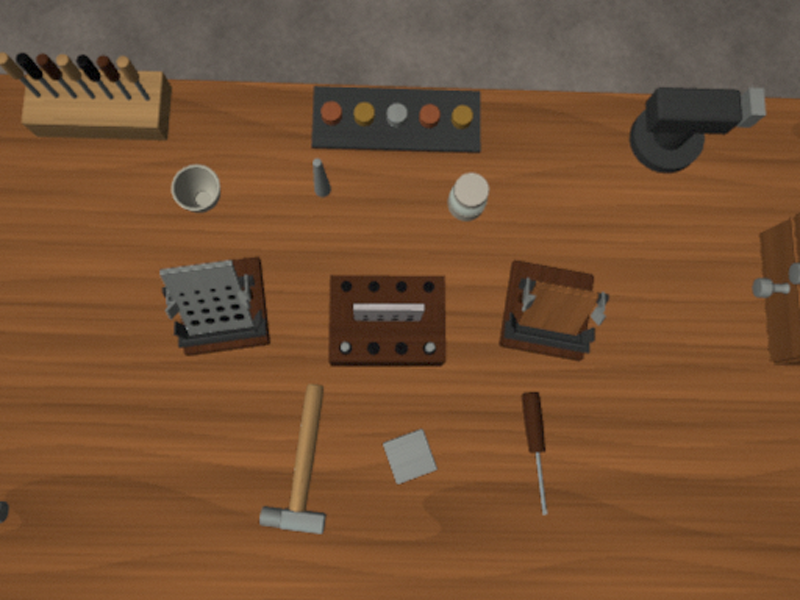

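```bash
python3 - <<'E'
import cv2,numpy as np
t=cv2.imread("pics/top0.png");s=cv2.imread("pics/scene0.png")
P=[]
for im,x,y in((t,306,162),(t,198,168),(s,110,190),(s,212,172)):
    p=cv2.resize(im[y:y+75,x:x+100],(400,300),interpolation=cv2.INTER_CUBIC); p=cv2.convertScaleAbs(p,alpha=1.5,beta=10)
    for k in range(0,100,10): cv2.line(p,(4*k,0),(4*k,5),(0,255,0),1)
    for k in range(0,75,10): cv2.line(p,(0,4*k),(5,4*k),(0,255,0),1)
    P.append(p)
cv2.imwrite("pics/comp.png",np.vstack([np.hstack(P[:2]),np.hstack(P[2:])]))
E
```

```text
(no output)
```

View pics/comp.png

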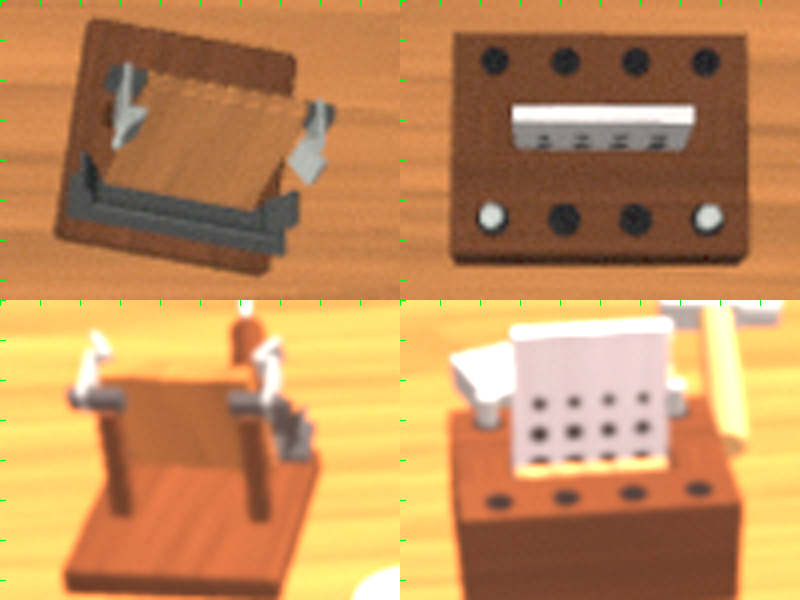

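The crops show the case top corners in the top view at about (453,33), (747,33), (748,253), (452,250). The plate's top edge is centred at (603,114), and the rack base corners are at (90,20), (297,55), (267,270), (55,238). In the scene view the base back edge runs (67,573) to (280,583).

```bash
cat > h.py <<'E'
import numpy as np
from scipy.optimize import least_squares
def cam(n):
    return dict(np.load(f"pics/{n}.npz"))
def proj(c,X):
    q=np.atleast_2d(X)@c["R"].T+c["t"]; p=q@c["camera_matrix"].T; return p[:,:2]/p[:,2:]
def ray(c,px,z):
    o=-c["R"].T@c["t"]; d=c["R"].T@np.linalg.inv(c["camera_matrix"])@np.r_[px,1]; return o+d*(z-o[2])/d[2]
def rz(a): return np.array([[np.cos(a),-np.sin(a),0],[np.sin(a),np.cos(a),0],[0,0,1]])
E
python3 - <<'E'
from h import *
T=cam("top0");S=cam("scene0")
A=lambda x,y,ox=306,oy=162:np.array([ox+(x+.5)/4-.5,oy+(y+.5)/4-.5])
B=lambda x,y:A(x-400,y,198,168); C=lambda x,y:A(x,y-300,110,190); D=lambda x,y:A(x-400,y-300,212,172)
print("camT",-T["R"].T@T["t"],"camS",-S["R"].T@S["t"])
def fit(f,p0,obs):
    o=least_squares(lambda p:np.concatenate([(proj(c,f(p,m))[0]-px) for c,px,m in obs]),p0,loss="soft_l1")
    print(o.x.round(4),o.fun.reshape(-1,2).round(1).tolist())
    return o.x
f=lambda p,m:np.r_[p[:2],0]+rz(p[2])@np.array(m)
a,b,h=.06,.08,.07
fit(f,[.5,0,0],[(T,B(453,33),(a,b,h)),(T,B(747,33),(a,-b,h)),(T,B(748,252),(-a,-b,h)),(T,B(452,250),(-a,b,h)),(S,D(460,522),(a,-b,h)),(S,D(740,503),(a,b,h))])
# plate
h=.155
print("plate");fit(f,[.5,0,0],[(T,B(512,105),(.004,.045,h)),(T,B(694,105),(.004,-.045,h)),(T,B(513,123),(-.004,.045,h)),(T,B(694,125),(-.004,-.045,h)),(S,D(514,328),(.004,-.045,h)),(S,D(671,318),(.004,.045,h))])
g=lambda p,m:np.r_[p[:2],0]+rz(p[2])@np.array([m[0]*.065,m[1]*.061,m[2]*p[3]])
q=fit(g,[.5,-.2,0,.012],[(T,A(90,20),(1,1,1)),(T,A(297,55),(1,-1,1)),(T,A(267,270),(-1,-1,1)),(T,A(55,238),(-1,1,1)),(S,C(67,572),(1,-1,1)),(S,C(281,583),(1,1,1)),(S,C(318,460),(-1,1,1))])
np.save("rack.npy",q)
# trough estimate from lip top line ends and board top in rack coords
for n,c,px,z in(("boardtopL",T,A(155,85),.118),("boardtopR",T,A(308,105),.118),("footL",T,A(108,183),.04),("footR",T,A(262,210),.04),("lipoutL",T,A(68,215),.035),("lipoutR",T,A(283,252),.035),("S btop L",S,C(250,370),.118),("S btopR",S,C(108,380),.118)):
    X=ray(c,px,z); print(n,(rz(-q[2])@(X-np.r_[q[:2],0])).round(4))
E
```

```text
camT [0.40753619 0.02625596 1.02256678] camS [ 1.52219358 -0.09472662  0.68129949]
[0.568  0.0086 0.019 ] [[0.0, -0.4], [0.1, -0.0], [0.7, 0.2], [-0.6, 0.6], [-0.3, 0.3], [0.6, 0.3]]
plate
[0.5666 0.0095 0.0175] [[-0.3, 0.5], [0.0, 0.7], [-0.6, -0.0], [0.0, -0.3], [-0.7, 1.9], [-0.2, 2.1]]
[ 0.5941 -0.226  -0.1552  0.0156] [[-0.6, -0.5], [-0.5, -0.1], [0.3, 1.3], [0.2, -0.1], [-1.5, 1.1], [-0.1, 0.2], [0.7, -2.6]]
boardtopL [0.0066 0.0378 0.118 ]
boardtopR [ 0.0103 -0.0421  0.118 ]
footL [-0.0335  0.0405  0.04  ]
footR [-0.0334 -0.0464  0.04  ]
lipoutL [-0.0544  0.0591  0.035 ]
lipoutR [-0.0538 -0.0622  0.035 ]
S btop L [0.009  0.0419 0.118 ]
S btopR [ 0.0232 -0.0327  0.118 ]
```

Call:
{"method": "move_arm", "body": {
  "steps": [
    {"spin": 0.1362},
    {"spin": 0.1362},
    {"spin": 0.1362},
    {"spin": 0.1362},
    {"spin": 0.1362},
    {"spin": 0.1362},
    {"spin": 0.1362},
    {"spin": 0.1362},
    {"dx": -4, "dy": 1},
    {"dx": -4, "dy": 1},
    {"dx": -4, "dy": 1},
    {"dx": -4, "dy": 1}
  ]
}}

```text
$.steps[0]: bad value
```

Call:
{"method": "move_arm", "body": {
  "steps": [
    {"dx": -4, "dy": 1},
    {"dx": -4, "dy": 1},
    {"dx": -4, "dy": 1},
    {"dx": -4, "dy": 1},
    {"dx": -4, "dy": 1},
    {"dx": -4, "dy": 1},
    {"dx": -4, "dy": 1},
    {"dx": -4, "dy": 1},
    {"dx": -4, "dy": 1},
    {"dx": -4, "dy": 1},
    {"dx": -4, "dy": 1},
    {"dx": -4, "dy": 1}
  ]
}}

```text
$.steps[0]: bad value
```

Call:
{"method": "move_arm", "body": {
  "steps": [
    {"dx": -4, "dy": 2},
    {"dx": -4, "dy": 2},
    {"dx": -4, "dy": 2},
    {"dx": -1, "dy": 2},
    {},
    {}
  ]
}}

```text
$.steps[0]: bad value
```

```bash
python3 - <<'E'
from bench import telemetry, imaging
from h import *
import cv2
c=imaging.camera("wrist"); np.savez("pics/w1.npz",**c)
s=telemetry.read_state(); print(s["time"],s["ee_pos"],s["eef_rot"],"cam",-c["R"].T@c["t"],c["R"][2],c["camera_matrix"][0])
q=np.load("rack.npy")
print([proj(c,np.r_[q[:2],0]+rz(q[2])@np.array(m))[0].round() for m in((.065,.061,.015),(-.065,-.061,.015),(-.032,0,.035))])
cv2.imwrite("pics/w1.png",cv2.resize(c["img"][:,:,::-1],(800,600),interpolation=cv2.INTER_CUBIC))
E
```

```text
0.15 [0.28291723 0.55718486 0.40416179] [ 2.32754712e-01  9.72535318e-01 -5.40317232e-04 -8.81889760e-05] cam [0.2080146  0.59393486 0.38347451] [ 0.27219642 -0.1399412  -0.95201133] [285.33708659   0.         257.55016862]
[array([ 24., 490.]), array([-67., 462.]), array([-40., 479.])]
```

View pics/w1.png

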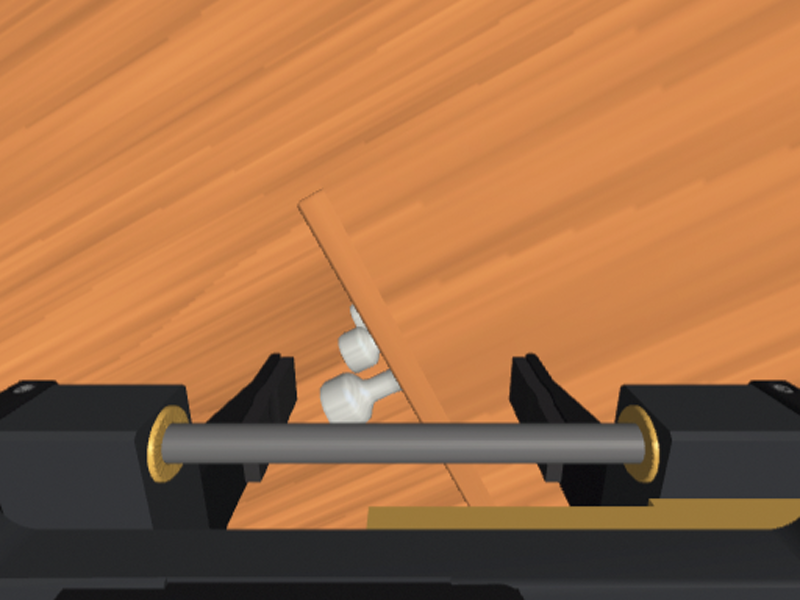

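The wrist view shows the drawer cabinet under the gripper. The fingers take up the lower half of the image, so the rack will need to sit in the upper half, on the tool +x side. Each row needs all four keys.

Call:
{"method": "move_arm", "body": {
  "steps": [
    {"dx": 0, "dy": 0, "dz": -1, "spin": 0.1362},
    {"dx": 0, "dy": 0, "dz": -1, "spin": 0.1362},
    {"dx": 0, "dy": 0, "dz": -1, "spin": 0.1362},
    {"dx": 0, "dy": 0, "dz": 0, "spin": 0.1362},
    {"dx": 0, "dy": 0, "dz": 0, "spin": 0.1362},
    {"dx": 0, "dy": 0, "dz": 0, "spin": 0.1362},
    {"dx": 0, "dy": 0, "dz": 0, "spin": 0.1362},
    {"dx": 0, "dy": 0, "dz": 0, "spin": 0.1362},
    {"dx": -4, "dy": 1, "dz": 0, "spin": 0},
    {"dx": -4, "dy": 1, "dz": 0, "spin": 0},
    {"dx": -4, "dy": 1, "dz": 0, "spin": 0},
    {"dx": -4, "dy": 1, "dz": 0, "spin": 0}
  ]
}}

```text
time: 1.35
ee_pos: [0.325, 0.3961, 0.4345]
eef_rot: [0.703, 0.711, -0.0, 0.0]
ft_force: [0.8, -0.3, 0.3]
width: 0.0872
grip_force: 0.0
```

Call:
{"method": "move_arm", "body": {
  "steps": [
    {"dx": -4, "dy": 1.5, "dz": 0, "spin": 0},
    {"dx": -4, "dy": 1.5, "dz": 0, "spin": 0},
    {"dx": -4, "dy": 1.5, "dz": 0, "spin": 0},
    {"dx": -4, "dy": 1.5, "dz": 0, "spin": 0},
    {"dx": -4, "dy": 1.5, "dz": 0, "spin": 0},
    {"dx": -4, "dy": 1.5, "dz": 0, "spin": 0},
    {"dx": -4, "dy": 1.5, "dz": 0, "spin": 0},
    {"dx": -4, "dy": 1.5, "dz": 0, "spin": 0},
    {"dx": -4, "dy": 1.5, "dz": 0, "spin": 0},
    {"dx": -4, "dy": 1.5, "dz": 0, "spin": 0},
    {"dx": -4, "dy": 1.5, "dz": 0, "spin": 0},
    {"dx": -4, "dy": 1.5, "dz": 0, "spin": 0}
  ]
}}

```text
time: 2.55
ee_pos: [0.5104, -0.0819, 0.4349]
eef_rot: [0.703, 0.711, 0.0, 0.0]
ft_force: [0.5, 0.3, -0.4]
width: 0.087
grip_force: 0.0
```

Call:
{"method": "move_arm", "body": {
  "steps": [
    {"dx": -4, "dy": 1, "dz": 0, "spin": 0},
    {"dx": -4, "dy": 1, "dz": 0, "spin": 0},
    {"dx": -4, "dy": 1, "dz": 0, "spin": 0},
    {"dx": -4, "dy": 1, "dz": 0, "spin": 0},
    {"dx": -3, "dy": 1, "dz": 0, "spin": 0},
    {"dx": 0, "dy": 0, "dz": 0, "spin": 0},
    {"dx": 0, "dy": 0, "dz": 0, "spin": 0}
  ]
}}

```text
time: 3.25
ee_pos: [0.5622, -0.27, 0.4341]
eef_rot: [0.704, 0.711, -0.001, -0.0]
ft_force: [0.9, 0.9, -0.1]
width: 0.0871
grip_force: 0.0
```

```bash
python3 - <<'E'
from bench import telemetry, imaging
from h import *
import cv2
c=imaging.camera("wrist"); np.savez("pics/w2.npz",**c)
s=telemetry.read_state(); print(s["time"],s["ee_pos"],s["eef_rot"],s["joint_positions"])
q=np.load("rack.npy")
P=[proj(c,np.r_[q[:2],0]+rz(q[2])@np.array(m))[0].round() for m in((.065,.061,.015),(-.065,-.061,.015),(-.032,0,.035),(.007,0,.118))]; print(P)
cv2.imwrite("pics/w2.png",cv2.resize(c["img"][:,:,::-1],(800,600),interpolation=cv2.INTER_CUBIC))
E
```

```text
3.3 [ 0.56243841 -0.26901565  0.43433304] [ 7.03001460e-01  7.11188257e-01 -3.76594289e-05 -4.57433062e-04] [-0.24361006  0.39416468  0.82903051  1.45722316 -0.29069232  1.41796255
  0.60294441]
[array([338.,  93.]), array([228., 166.]), array([258., 128.]), array([295., 142.])]
```

View pics/w2.png

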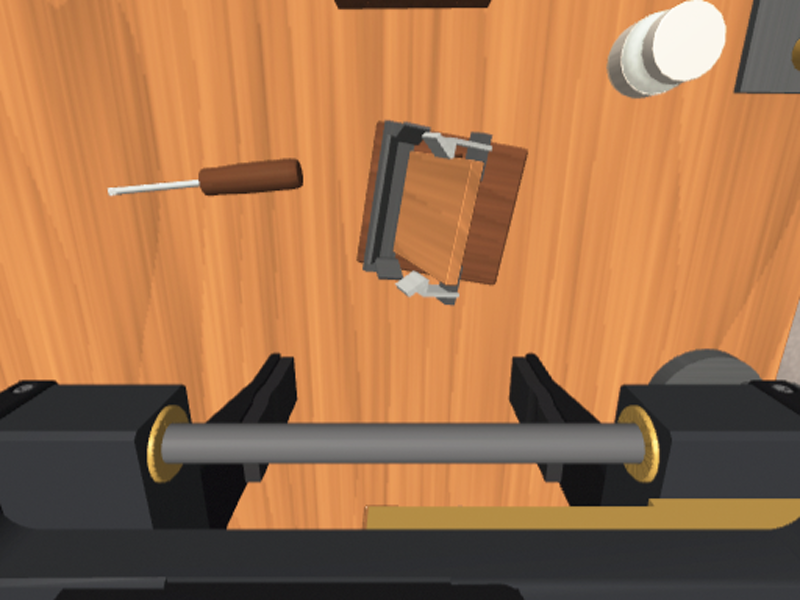

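The rack is clear of the fingers, with its trough at about x=385 and board top at about x=470 in the 800-wide view. I'll enlarge it.

```bash
python3 - <<'E'
import cv2,numpy as np
im=np.load("pics/w2.npz")["img"][:,:,::-1][72:197,224:344]
cv2.imwrite("pics/w2c.png",cv2.convertScaleAbs(cv2.resize(im,(576,600),interpolation=cv2.INTER_CUBIC),alpha=1.3,beta=10))
E
```

```text
(no output)
```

View pics/w2c.png

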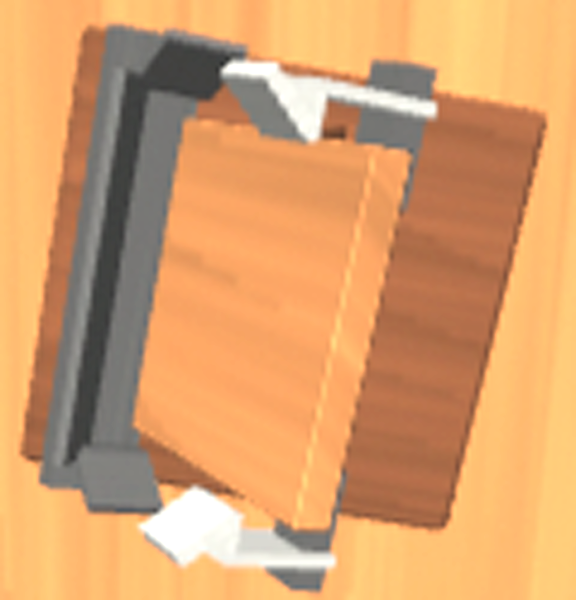

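In the crop, the board's front top edge runs (373,155) to (297,525) and its foot (187,120) to (135,427). The base corners are at (87,27), (545,115), (445,527), (25,455). I'll fit these jointly with the top view.

```bash
python3 - <<'E'
from h import *
T=cam("top0");W=cam("w2");S=cam("scene0")
w=lambda x,y:np.array([224+(x+.5)/4.8-.5,72+(y+.5)/4.8-.5])
A=lambda x,y:np.array([306+(x+.5)/4-.5,162+(y+.5)/4-.5])
s,c=np.sin(np.radians(25)),np.cos(np.radians(25))
def f(p,m):
    if m[0]=="b": v=[m[1]*.065,m[2]*.061,p[3]]
    if m[0]=="f": v=[p[4],m[1]*.042,p[5]]
    if m[0]=="t": v=[p[4]+.092*s,m[1]*.042,p[5]+.092*c]
    return np.r_[p[:2],0]+rz(p[2])@np.array(v)
b=[(W,w(87,27),("b",-1,1)),(W,w(545,115),("b",1,1)),(W,w(445,527),("b",1,-1)),(W,w(25,455),("b",-1,-1)),
 (W,w(373,155),("t",1)),(W,w(297,525),("t",-1)),(W,w(187,120),("f",1)),(W,w(135,427),("f",-1))]
t=[(T,A(90,20),("b",1,1)),(T,A(297,55),("b",1,-1)),(T,A(267,270),("b",-1,-1)),(T,A(55,238),("b",-1,1)),(T,A(108,184),("f",1)),(T,A(262,210),("f",-1))]
for obs in (b,t,b+t):
    r=least_squares(lambda p:np.concatenate([np.concatenate([(proj(cc,f(p,m))[0]-px) for cc,px,m in obs]),[(p[5]-.035)/.002,(p[3]-.015)/.003]]),[.59,-.226,-.15,.015,-.032,.035],loss="soft_l1")
    p=r.x; print(p.round(4),"trough",f(p,("f",0)).round(4)); print(r.fun[:-2].reshape(-1,2).round(1).tolist())
E
```

```text
[ 0.5944 -0.2283 -0.1615  0.0106 -0.0341  0.0332] trough [ 0.5607 -0.2228  0.0332]
[[-0.2, 0.0], [0.5, -0.4], [0.0, 0.4], [-0.3, 0.5], [0.9, -1.8], [-0.3, 1.5], [-0.2, -0.3], [-0.3, 0.3]]
[ 0.5946 -0.2278 -0.1523  0.0135 -0.0339  0.0355] trough [ 0.5611 -0.2226  0.0355]
[[-0.1, -0.4], [-0.1, -0.1], [0.9, 1.1], [0.8, -0.1], [-0.3, -0.0], [-1.7, -0.1]]
[ 0.5946 -0.2283 -0.1599  0.01   -0.0343  0.034 ] trough [ 0.5608 -0.2229  0.034 ]
[[-0.1, 0.1], [0.5, -0.5], [0.2, 0.3], [-0.1, 0.5], [1.0, -1.8], [-0.1, 1.7], [-0.2, -0.3], [-0.2, 0.5], [0.1, -0.2], [-0.1, 0.4], [0.4, 1.4], [0.6, -0.2], [-0.3, 0.1], [-1.8, 0.3]]
```

Call:
{"method": "move_arm", "body": {
  "steps": [
    {"dx": 4, "dy": 0.1, "dz": 0, "spin": -0.006},
    {"dx": 4, "dy": 0.1, "dz": 0, "spin": 0},
    {"dx": 4, "dy": 0.1, "dz": 0, "spin": 0},
    {"dx": 4, "dy": 0.1, "dz": 1, "spin": 0},
    {"dx": 4, "dy": 0.1, "dz": 2, "spin": 0},
    {"dx": 4, "dy": 0.15, "dz": 2, "spin": 0},
    {"dx": 3.8, "dy": 0.15, "dz": 2, "spin": 0},
    {"dx": 0, "dy": 0, "dz": 0, "spin": 0},
    {"dx": 0, "dy": 0, "dz": 0, "spin": 0}
  ]
}}

```text
time: 4.2
ee_pos: [0.5652, 0.0107, 0.3646]
eef_rot: [0.699, 0.715, -0.0, -0.0]
ft_force: [-0.3, -0.0, 0.8]
width: 0.0867
grip_force: 0.0
```

```bash
python3 - <<'E'
from bench import telemetry, imaging
from h import *
import cv2
c=imaging.camera("wrist"); np.savez("pics/w3.npz",**c)
s=telemetry.read_state(); print(s["time"],s["ee_pos"],s["eef_rot"])
t=imaging.camera("top"); np.savez("pics/top3.npz",**t)
im=c["img"][:,:,::-1][:300]
cv2.imwrite("pics/w3.png",cv2.resize(im,(800,469),interpolation=cv2.INTER_CUBIC))
P=np.array([[a,b,.155] for a in(.5632,.5712) for b in(-.036,.054)]); print((proj(c,P)*1.5625).round())
E
```

```text
4.25 [0.56544061 0.00909863 0.36516992] [7.00334208e-01 7.13815052e-01 2.64077366e-04 7.08779368e-06]
[[395. 435.]
 [399. 255.]
 [411. 435.]
 [417. 255.]]
```

View pics/w3.png

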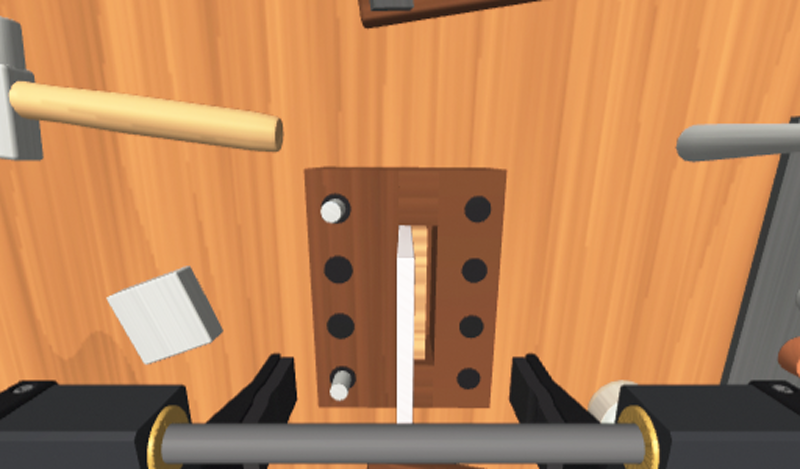

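The plate's top +y end appears at (397–414, 257), against a predicted (399–417, 255), so it agrees to about 1 mm. I'll descend and grip.

Call:
{"method": "move_arm", "body": {
  "steps": [
    {"dx": 0, "dy": 0, "dz": 2, "spin": 0},
    {"dx": 0, "dy": 0, "dz": 2, "spin": 0},
    {"dx": 0, "dy": 0.05, "dz": 1.8, "spin": 0},
    {"dx": 0, "dy": 0, "dz": 1, "spin": 0},
    {"dx": 0, "dy": 0, "dz": 0, "spin": 0},
    {"dx": 0, "dy": 0, "dz": 0, "spin": 0}
  ]
}}

```text
time: 4.9
ee_pos: [0.5665, 0.008, 0.2976]
eef_rot: [0.701, 0.713, 0.0, 0.0]
ft_force: [-0.3, -0.3, 0.4]
width: 0.0871
grip_force: 0.0
```

Call:
{"method": "move_arm", "body": {
  "steps": [
    {"dx": 0, "dy": 0, "dz": 0, "spin": 0},
    {"dx": 0, "dy": 0, "dz": 0, "spin": 0},
    {"dx": 0, "dy": 0, "dz": 0, "spin": 0},
    {"dx": 0, "dy": 0, "dz": 0, "spin": 0},
    {"dx": 0, "dy": 0, "dz": 0, "spin": 0},
    {"dx": 0, "dy": 0, "dz": 0, "spin": 0},
    {"dx": 0, "dy": 0, "dz": 0, "spin": 0},
    {"dx": 0, "dy": 0, "dz": 0, "spin": 0},
    {"dx": 0, "dy": 0, "dz": 0, "spin": 0},
    {"dx": 0, "dy": 0, "dz": 0, "spin": 0}
  ],
  "claw": 0,
  "squeeze": 50
}}

```text
time: 5.9
ee_pos: [0.5663, 0.0085, 0.2967]
eef_rot: [0.701, 0.713, 0.0, -0.0]
ft_force: [-0.3, -0.1, -0.3]
width: 0.0149
grip_force: 0.0
```

Call:
{"method": "move_arm", "body": {
  "steps": [
    {"dx": 0, "dy": 0, "dz": 0, "spin": 0},
    {"dx": 0, "dy": 0, "dz": 0, "spin": 0},
    {"dx": 0, "dy": 0, "dz": 0, "spin": 0},
    {"dx": 0, "dy": 0, "dz": 0, "spin": 0}
  ]
}}

```text
time: 6.3
ee_pos: [0.5663, 0.0085, 0.2967]
eef_rot: [0.701, 0.713, -0.0, -0.0]
ft_force: [-0.7, 0.9, 0.3]
width: 0.0075
grip_force: 50.0
```

Call:
{"method": "move_arm", "body": {
  "steps": [
    {"dx": 0, "dy": 0, "dz": -0.5, "spin": 0},
    {"dx": 0, "dy": 0, "dz": -0.5, "spin": 0},
    {"dx": 0, "dy": 0, "dz": -0.5, "spin": 0},
    {"dx": 0, "dy": 0, "dz": -0.5, "spin": 0}
  ]
}}

```text
time: 6.7
ee_pos: [0.5661, 0.0088, 0.3153]
eef_rot: [0.701, 0.713, -0.001, 0.0]
ft_force: [7.4, 0.1, -17.9]
width: 0.0075
grip_force: 50.0
```

Call:
{"method": "move_arm", "body": {
  "steps": [
    {"dx": 0, "dy": 0, "dz": -1, "spin": 0},
    {"dx": 0, "dy": 0, "dz": -1, "spin": 0},
    {"dx": 0, "dy": 0, "dz": -1, "spin": 0},
    {"dx": 0, "dy": 0, "dz": -1, "spin": 0},
    {"dx": 0, "dy": 0, "dz": -2, "spin": 0},
    {"dx": 0, "dy": 0, "dz": -3, "spin": 0},
    {"dx": 0, "dy": 0, "dz": -3, "spin": 0},
    {"dx": 0, "dy": 0, "dz": -2, "spin": 0},
    {"dx": 0, "dy": 0, "dz": 0, "spin": 0},
    {"dx": 0, "dy": 0, "dz": 0, "spin": 0}
  ]
}}

```text
time: 7.7
ee_pos: [0.5661, 0.0085, 0.4562]
eef_rot: [0.701, 0.713, -0.0, -0.0]
ft_force: [-1.6, 0.5, -3.0]
width: 0.0078
grip_force: 50.0
```

```bash
python3 - <<'E'
from bench import telemetry, imaging
from h import *
import cv2
s=telemetry.read_state(); print(s["time"],s["ee_pos"],s["eef_rot"],s["ft_force"])
e=s["ee_pos"];yaw=.018
S=imaging.camera("scene"); np.savez("pics/s4.npz",**S)
# expected plate corners on its +x face
P=np.array([e+rz(yaw)@np.array([.004,y,z]) for z in(-.142,-.282) for y in(-.045,.045)]); q=proj(S,P);print(q.round(1))
x0,y0=q.min(0).astype(int)-20
im=np.ascontiguousarray(S["img"][y0:y0+100,x0:x0+120,::-1]); im=cv2.resize(im,(720,600),interpolation=cv2.INTER_CUBIC)
for a in q:
    cv2.drawMarker(im,tuple(((a-[x0,y0]+.5)*6-.5).round().astype(int).tolist()),(0,0,255),0,12)
cv2.imwrite("pics/s4.png",im);print(x0,y0)
E
```

```text
7.7 [0.56611098 0.00849968 0.45623017] [ 7.00935226e-01  7.13224903e-01 -6.57891693e-05 -2.03509947e-04] [-1.64700496  0.4762754  -3.00065644]
[[237.6 113. ]
 [280.6 111.1]
 [238.8 172.8]
 [278.9 170.6]]
217 91
```

View pics/s4.png

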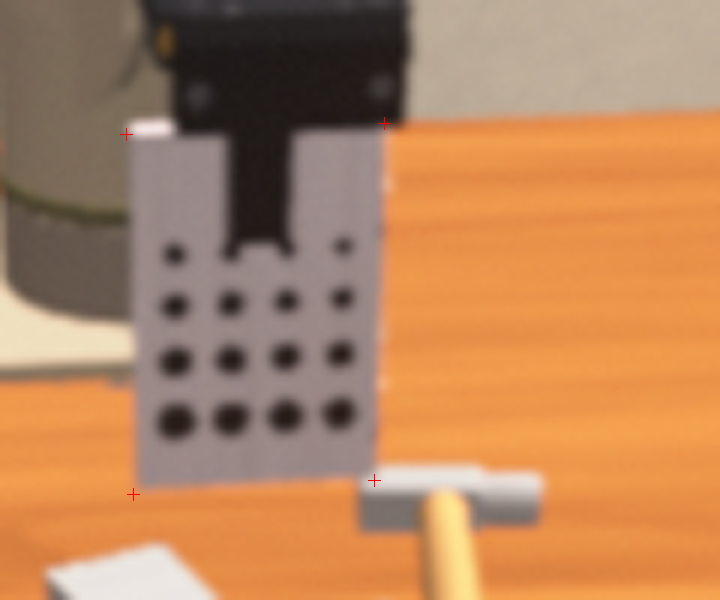

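Call:
{"method": "move_arm", "body": {
  "steps": [
    {"dx": 0, "dy": 0, "dz": 0, "spin": 0.088},
    {"dx": 0, "dy": 0, "dz": 0, "spin": 0.088},
    {"dx": -3.28, "dy": 0.36, "dz": 0, "spin": 0},
    {"dx": -3.28, "dy": 0.36, "dz": 0, "spin": 0},
    {"dx": -3.28, "dy": 0.37, "dz": 0, "spin": 0},
    {"dx": -3.28, "dy": 0.37, "dz": 0, "spin": 0},
    {"dx": -3.28, "dy": 0.37, "dz": 0, "spin": 0},
    {"dx": -3.28, "dy": 0.36, "dz": 0, "spin": 0},
    {"dx": -3.26, "dy": 0.36, "dz": 0, "spin": 0},
    {"dx": 0, "dy": 0, "dz": 2, "spin": 0},
    {"dx": 0, "dy": 0, "dz": 2, "spin": 0},
    {"dx": 0, "dy": 0, "dz": 0, "spin": 0}
  ]
}}

```text
time: 8.95
ee_pos: [0.5545, -0.2215, 0.4129]
eef_rot: [0.761, 0.649, -0.002, -0.003]
ft_force: [0.8, 0.5, -2.4]
width: 0.0078
grip_force: 50.0
```

Call:
{"method": "move_arm", "body": {
  "steps": [
    {"dx": 0, "dy": 0, "dz": 0, "spin": 0},
    {"dx": 0, "dy": 0, "dz": 0, "spin": 0}
  ]
}}

```text
time: 9.15
ee_pos: [0.5554, -0.2219, 0.4174]
eef_rot: [0.761, 0.649, 0.0, 0.0]
ft_force: [0.6, -0.5, -2.3]
width: 0.0076
grip_force: 50.0
```

```bash
python3 - <<'E'
from bench import telemetry
from h import *
from scipy.spatial.transform import Rotation as R
s=telemetry.read_state(); e=s["ee_pos"]; M=R.from_quat(s["eef_rot"]).as_matrix(); yaw=np.arctan2(M[1,1],M[0,1])
print(s["time"],e,yaw,s["ft_force"],"tilt",M[:,2],"rack rel",rz(.159)@(e-np.array([.561,-.223,.034])))
E
```

```text
9.15 [ 0.55541179 -0.2219173   0.41739817] -0.15826418198883274 [ 0.61791032 -0.48890662 -2.25864414] tilt [ 6.60087089e-04 -1.85435275e-04 -9.99999765e-01] rack rel [-5.68914518e-03  1.84255205e-04  3.83398165e-01]
```

Call:
{"method": "move_arm", "body": {
  "steps": [
    {"dx": 0, "dy": 0, "dz": 2, "spin": 0},
    {"dx": 0, "dy": 0, "dz": 2, "spin": 0},
    {"dx": 0, "dy": 0, "dz": 2, "spin": 0},
    {"dx": 0, "dy": 0, "dz": 1.5, "spin": 0},
    {"dx": 0, "dy": 0, "dz": 0.6, "spin": 0},
    {"dx": 0, "dy": 0, "dz": 0, "spin": 0},
    {"dx": 0, "dy": 0, "dz": 0, "spin": 0}
  ]
}}

```text
time: 9.85
ee_pos: [0.5555, -0.2222, 0.3366]
eef_rot: [0.761, 0.649, 0.0, 0.0]
ft_force: [0.5, 0.6, -2.9]
width: 0.008
grip_force: 50.0
```

Call:
{"method": "move_arm", "body": {
  "steps": [
    {"dx": 0, "dy": 0, "dz": 0.3, "spin": 0},
    {"dx": 0, "dy": 0, "dz": 0.3, "spin": 0},
    {"dx": 0, "dy": 0, "dz": 0.3, "spin": 0},
    {"dx": 0, "dy": 0, "dz": 0.3, "spin": 0},
    {"dx": 0, "dy": 0, "dz": 0, "spin": 0}
  ]
}}

```text
time: 10.35
ee_pos: [0.5551, -0.2219, 0.3232]
eef_rot: [0.761, 0.649, -0.0, -0.0]
ft_force: [0.2, 0.3, -2.0]
width: 0.0077
grip_force: 50.0
```

Call:
{"method": "move_arm", "body": {
  "steps": [
    {"dx": 0, "dy": 0, "dz": 0.2, "spin": 0},
    {"dx": 0, "dy": 0, "dz": 0.15, "spin": 0},
    {"dx": 0, "dy": 0, "dz": 0.15, "spin": 0},
    {"dx": 0, "dy": 0, "dz": 0, "spin": 0}
  ],
  "squeeze": 15
}}

```text
time: 10.75
ee_pos: [0.5555, -0.2223, 0.3192]
eef_rot: [0.761, 0.649, 0.0, 0.001]
ft_force: [0.5, -1.4, -0.1]
width: 0.0079
grip_force: 15.0
```

Call:
{"method": "move_arm", "body": {
  "steps": [
    {"dx": 0, "dy": 0, "dz": 0.1, "spin": 0},
    {"dx": 0, "dy": 0, "dz": 0.1, "spin": 0},
    {"dx": 0, "dy": 0, "dz": 0, "spin": 0}
  ]
}}

```text
time: 11.05
ee_pos: [0.5557, -0.2226, 0.3188]
eef_rot: [0.761, 0.649, 0.001, 0.001]
ft_force: [-2.7, 0.4, 15.3]
width: 0.0076
grip_force: 15.0
```

Call:
{"method": "move_arm", "body": {
  "steps": [
    {"dx": 0, "dy": 0, "dz": -0.1, "spin": 0},
    {"dx": 0, "dy": 0, "dz": 0, "spin": 0},
    {"dx": 0, "dy": 0, "dz": 0, "spin": 0},
    {"dx": 0, "dy": 0, "dz": 0, "spin": 0},
    {"dx": 0, "dy": 0, "dz": 0, "spin": 0}
  ],
  "claw": 2.0
}}

```text
time: 11.55
ee_pos: [0.5552, -0.2219, 0.3175]
eef_rot: [0.761, 0.649, -0.0, -0.0]
ft_force: [-0.2, 1.1, -0.4]
width: 0.0196
grip_force: 0.1
```

Call:
{"method": "move_arm", "body": {
  "steps": [
    {"dx": 0, "dy": 0.3, "dz": 0, "spin": 0},
    {"dx": 0, "dy": 0.3, "dz": 0, "spin": 0},
    {"dx": 0, "dy": 0.3, "dz": 0, "spin": 0},
    {"dx": 0, "dy": 0.3, "dz": 0, "spin": 0},
    {"dx": 0, "dy": 0.2, "dz": 0, "spin": 0},
    {"dx": 0, "dy": 0, "dz": 0, "spin": 0}
  ]
}}

```text
time: 12.15
ee_pos: [0.5693, -0.2242, 0.3177]
eef_rot: [0.761, 0.649, -0.0, 0.0]
ft_force: [-0.3, 0.1, -0.1]
width: 0.0198
grip_force: 0.1
```

Call:
{"method": "move_arm", "body": {
  "steps": [
    {"dx": 0, "dy": 0.3, "dz": 0, "spin": 0},
    {"dx": 0, "dy": 0.3, "dz": 0, "spin": 0},
    {"dx": 0, "dy": 0.3, "dz": 0, "spin": 0},
    {"dx": 0, "dy": 0.2, "dz": 0, "spin": 0},
    {"dx": 0, "dy": 0, "dz": 0, "spin": 0},
    {"dx": 0, "dy": 0, "dz": 0, "spin": 0}
  ]
}}

```text
time: 12.75
ee_pos: [0.5799, -0.2259, 0.3176]
eef_rot: [0.761, 0.649, -0.0, -0.0]
ft_force: [-0.8, 0.2, 0.1]
width: 0.0201
grip_force: 0.5
```

```bash
python3 - <<'E'
from bench import telemetry, imaging
import numpy as np, cv2
s=telemetry.read_state(); print(s["time"],s["ee_pos"],s["ft_force"])
P=[]
for n,x,y in(("scene",110,140),("wrist",190,160)):
    c=imaging.camera(n); np.savez(f"pics/{n}5.npz",**c)
    P.append(c["img"][y:y+125,x:x+83 if n=="scene" else x+125,::-1])
P=[cv2.resize(P[0],(332,500),interpolation=cv2.INTER_CUBIC),cv2.resize(P[1],(468,500),interpolation=cv2.INTER_CUBIC)]
cv2.imwrite("pics/lean.png",np.hstack(P))
E
```

```text
12.75 [ 0.57986816 -0.2259077   0.3176123 ] [-0.79882654  0.18985479  0.12664531]
```

Call:
{"method": "move_arm", "body": {
  "steps": [
    {"dx": 0, "dy": 0, "dz": 0, "spin": 0},
    {"dx": 0, "dy": 0, "dz": 0, "spin": 0},
    {"dx": 0, "dy": 0, "dz": 0, "spin": 0},
    {"dx": 0, "dy": 0, "dz": 0, "spin": 0},
    {"dx": 0, "dy": 0, "dz": 0, "spin": 0},
    {"dx": 0, "dy": 0, "dz": 0, "spin": 0}
  ],
  "claw": 5
}}

```text
time: 13.45
ee_pos: [0.5799, -0.226, 0.3177]
eef_rot: [0.761, 0.649, 0.0, 0.0]
ft_force: [1.1, -0.7, -0.1]
width: 0.0491
grip_force: 0.0
```

Call:
{"method": "move_arm", "body": {
  "steps": [
    {"dx": 0, "dy": 0, "dz": -1, "spin": 0},
    {"dx": 0, "dy": 0, "dz": -1, "spin": 0},
    {"dx": 0, "dy": 0, "dz": -2, "spin": 0},
    {"dx": 0, "dy": 0, "dz": -3, "spin": 0},
    {"dx": 0, "dy": -3, "dz": -2, "spin": 0},
    {"dx": 0, "dy": -4, "dz": 0, "spin": 0},
    {"dx": 0, "dy": -4, "dz": 0, "spin": 0},
    {"dx": 0, "dy": 0, "dz": 0, "spin": 0},
    {"dx": 0, "dy": 0, "dz": 0, "spin": 0}
  ]
}}

```text
time: 14.35
ee_pos: [0.4708, -0.2087, 0.4091]
eef_rot: [0.761, 0.649, 0.002, 0.0]
ft_force: [0.6, -0.0, 0.6]
width: 0.0502
grip_force: 0.0
```

```bash
cat > look.py <<'E'
import sys
from bench import telemetry, imaging
from h import *
import cv2
k=sys.argv[1]
s=telemetry.read_state(); print(s["time"],s["ee_pos"],s["eef_rot"],s["ft_force"])
P=[];sx,cx=np.sin,np.cos
for n,x,y in(("scene",115,150),("top",300,145)):
    c=imaging.camera(n); np.savez(f"pics/{n}{k}.npz",**c)
    im=cv2.resize(c["img"][y:y+100,x:x+100,::-1],(400,400),interpolation=cv2.INTER_CUBIC)
    for deg,col in((14,(0,0,255)),(25,(0,255,0))):
        a=np.radians(deg)
        for yy in(-.045,.045):
            for xx,zz in ((0,.14),(0,.0)) :
                X=np.array([.561,-.223,.0345])+rz(-.159)@np.array([xx+zz*np.sin(a),yy,zz*np.cos(a)])
                cv2.drawMarker(im,tuple(((proj(c,X)[0]-[x,y]+.5)*4-.5).round().astype(int).tolist()),col,0,10)
    P.append(im)
cv2.imwrite(f"pics/look{k}.png",np.hstack(P))
E
python3 look.py 6
```

```text
14.35 [ 0.47083394 -0.20874502  0.40907135] [7.60831179e-01 6.48946783e-01 1.98872986e-03 1.89673914e-04] [ 0.62146881 -0.03098585  0.62757797]
```

View pics/look6.png

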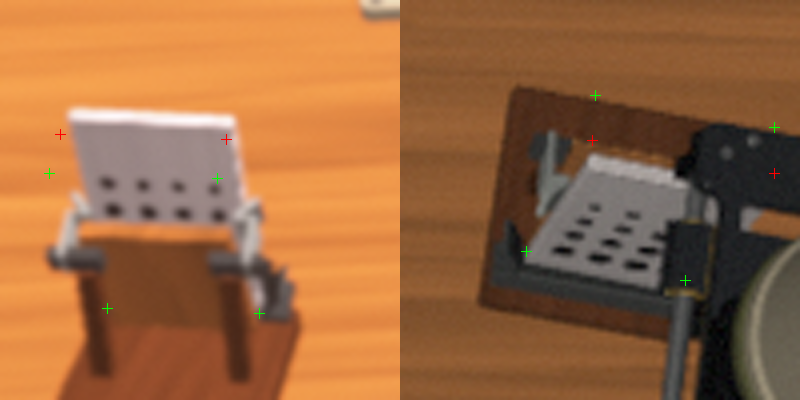

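The plate stands in the trough leaning back on the clips, about 11–14° from vertical and free of the gripper. Next I'll close the fingers, turn 90°, and move in front of its middle.

Call:
{"method": "move_arm", "body": {
  "steps": [
    {"dx": 0, "dy": 0, "dz": 0, "spin": 0.1428},
    {"dx": 0, "dy": 0, "dz": 0, "spin": 0.1428},
    {"dx": 0, "dy": 0, "dz": 0, "spin": 0.1428},
    {"dx": 0, "dy": 0, "dz": 0, "spin": 0.1428},
    {"dx": 0, "dy": 0, "dz": 0, "spin": 0.1428},
    {"dx": 0, "dy": 0, "dz": 0, "spin": 0.1428},
    {"dx": 0, "dy": 0, "dz": 0, "spin": 0.1428},
    {"dx": 0, "dy": 0, "dz": 0, "spin": 0.1428},
    {"dx": 0, "dy": 0, "dz": 0, "spin": 0.1428},
    {"dx": 0, "dy": 0, "dz": 0, "spin": 0.1428},
    {"dx": 0, "dy": 0, "dz": 0, "spin": 0.1428},
    {"dx": 0, "dy": 0, "dz": 0, "spin": 0}
  ],
  "claw": 0,
  "squeeze": 20
}}

```text
time: 15.65
ee_pos: [0.4722, -0.2085, 0.4078]
eef_rot: [0.997, -0.08, -0.0, 0.001]
ft_force: [-0.5, 0.3, 0.6]
width: 0.0007
grip_force: 0.0
```

Call:
{"method": "move_arm", "body": {
  "steps": [
    {"dx": 1, "dy": 0, "dz": 3, "spin": 0},
    {"dx": 1, "dy": 0, "dz": 3, "spin": 0},
    {"dx": 1, "dy": 0, "dz": 3, "spin": 0},
    {"dx": 1, "dy": 0, "dz": 1.5, "spin": 0},
    {"dx": 1, "dy": 0, "dz": 0.7, "spin": 0},
    {"dx": 0, "dy": 0, "dz": 0, "spin": 0},
    {"dx": 0, "dy": 0, "dz": 0, "spin": 0}
  ]
}}

```text
time: 16.35
ee_pos: [0.5208, -0.2168, 0.2956]
eef_rot: [0.997, -0.078, -0.0, 0.001]
ft_force: [-0.6, -0.0, 0.2]
width: 0.0001
grip_force: 0.0
```

```bash
cat > st.py <<'E'
from bench import telemetry
from h import *
from scipy.spatial.transform import Rotation as R
s=telemetry.read_state(); e=s["ee_pos"]; M=R.from_quat(s["eef_rot"]).as_matrix()
print(s["time"],e.round(4),"xyaw",np.arctan2(M[1,0],M[0,0]).round(4),"F rack",(rz(.159)@s["ft_force"]).round(1),"rel",(rz(.159)@(e-np.array([.561,-.223,.0345]))).round(4),s["width"],s["joint_positions"].round(2))
E
python3 st.py
```

```text
16.35 [ 0.5208 -0.2168  0.2956] xyaw -0.1564 F rack [-0.6 -0.1  0.2] rel [-4.070e-02 -2.000e-04  2.611e-01] 0.00012430816561481012 [-0.45  0.41  0.95  1.8  -0.37  1.12 -1.11]
```

Call:
{"method": "move_arm", "body": {
  "steps": [
    {"dx": 0.7, "dy": 0, "dz": 0, "spin": 0},
    {"dx": 0.7, "dy": 0, "dz": 0, "spin": 0},
    {"dx": 0.6, "dy": 0, "dz": 0, "spin": 0},
    {"dx": 0.4, "dy": 0, "dz": 0, "spin": 0},
    {"dx": 0.2, "dy": 0, "dz": 0, "spin": 0},
    {"dx": 0.2, "dy": 0, "dz": 0, "spin": 0},
    {"dx": 0, "dy": 0, "dz": 0, "spin": 0}
  ]
}}

```text
time: 17.05
ee_pos: [0.5484, -0.2209, 0.2957]
eef_rot: [0.997, -0.079, -0.0, -0.0]
ft_force: [-0.4, -0.5, 0.8]
width: 0.0004
grip_force: 0.0
```

Call:
{"method": "move_arm", "body": {
  "steps": [
    {"dx": 0.15, "dy": 0, "dz": 0, "spin": 0},
    {"dx": 0.15, "dy": 0, "dz": 0, "spin": 0},
    {"dx": 0.15, "dy": 0, "dz": 0, "spin": 0},
    {"dx": 0.15, "dy": 0, "dz": 0, "spin": 0},
    {"dx": 0, "dy": 0, "dz": 0, "spin": 0}
  ]
}}

```text
time: 17.55
ee_pos: [0.5544, -0.2218, 0.2957]
eef_rot: [0.997, -0.079, 0.0, -0.0]
ft_force: [-1.0, 0.2, 0.8]
width: 0.0004
grip_force: 0.0
```

Call:
{"method": "move_arm", "body": {
  "steps": [
    {"dx": 0.15, "dy": 0, "dz": 0, "spin": 0},
    {"dx": 0.15, "dy": 0, "dz": 0, "spin": 0},
    {"dx": 0.15, "dy": 0, "dz": 0, "spin": 0},
    {"dx": 0, "dy": 0, "dz": 0, "spin": 0}
  ]
}}

```text
time: 17.95
ee_pos: [0.5576, -0.2227, 0.2952]
eef_rot: [0.997, -0.08, -0.002, -0.001]
ft_force: [-8.6, 2.2, 4.4]
width: 0.0006
grip_force: 4.9
```

```bash
python3 st.py
```

```text
17.95 [ 0.5576 -0.2227  0.2952] xyaw -0.1593 F rack [-8.8  0.8  4.4] rel [-3.400e-03 -2.000e-04  2.607e-01] 0.0006286288386959127 [-0.39  0.5   0.91  1.7  -0.42  1.16 -1.1 ]
```

Call:
{"method": "move_arm", "body": {
  "steps": [
    {"dx": 0.1, "dy": 0, "dz": 0, "spin": 0},
    {"dx": 0.1, "dy": 0, "dz": 0, "spin": 0},
    {"dx": 0, "dy": 0, "dz": 0, "spin": 0}
  ]
}}

```text
time: 18.25
ee_pos: [0.559, -0.2231, 0.295]
eef_rot: [0.997, -0.08, -0.003, -0.001]
ft_force: [-10.3, 3.7, 4.7]
width: 0.0003
grip_force: 6.2
```

Call:
{"method": "move_arm", "body": {
  "steps": [
    {"dx": 0.1, "dy": 0, "dz": 0, "spin": 0},
    {"dx": 0.1, "dy": 0, "dz": 0, "spin": 0},
    {"dx": 0, "dy": 0, "dz": 0, "spin": 0}
  ]
}}

```text
time: 18.55
ee_pos: [0.5606, -0.2234, 0.2947]
eef_rot: [0.997, -0.08, -0.004, -0.001]
ft_force: [-14.6, 3.6, 6.2]
width: 0.0002
grip_force: 7.8
```

Call:
{"method": "move_arm", "body": {
  "steps": [
    {"dx": 0.1, "dy": 0, "dz": 0, "spin": 0},
    {"dx": 0.1, "dy": 0, "dz": 0, "spin": 0},
    {"dx": 0, "dy": 0, "dz": 0, "spin": 0}
  ]
}}

```text
time: 18.85
ee_pos: [0.5623, -0.2238, 0.2946]
eef_rot: [0.997, -0.08, -0.004, -0.001]
ft_force: [-15.0, 2.9, 5.2]
width: 0.0007
grip_force: 8.1
```

Call:
{"method": "move_arm", "body": {
  "steps": [
    {"dx": 0.1, "dy": 0, "dz": 0, "spin": 0},
    {"dx": 0.1, "dy": 0, "dz": 0, "spin": 0},
    {"dx": 0, "dy": 0, "dz": 0, "spin": 0}
  ]
}}

```text
time: 19.15
ee_pos: [0.565, -0.224, 0.2946]
eef_rot: [0.997, -0.08, -0.003, -0.001]
ft_force: [-7.5, 2.0, -2.7]
width: 0.0004
grip_force: 3.6
```

```bash
python3 st.py
```

```text
19.15 [ 0.565  -0.224   0.2946] xyaw -0.1598 F rack [-7.7  0.8 -2.7] rel [ 0.0041 -0.0004  0.2601] 0.0004259211989526014 [-0.38  0.51  0.9   1.68 -0.43  1.17 -1.1 ]
```

Call:
{"method": "move_arm", "body": {
  "steps": [
    {"dx": 0.1, "dy": 0, "dz": 0, "spin": 0},
    {"dx": 0.1, "dy": 0, "dz": 0, "spin": 0},
    {"dx": 0.1, "dy": 0, "dz": 0, "spin": 0},
    {"dx": 0, "dy": 0, "dz": 0, "spin": 0}
  ]
}}

```text
time: 19.55
ee_pos: [0.5671, -0.2244, 0.2941]
eef_rot: [0.997, -0.08, -0.004, -0.001]
ft_force: [-15.2, 4.1, 3.1]
width: 0.0004
grip_force: 7.9
```

Call:
{"method": "move_arm", "body": {
  "steps": [
    {"dx": 0.1, "dy": 0, "dz": 0, "spin": 0},
    {"dx": 0.1, "dy": 0, "dz": 0, "spin": 0},
    {"dx": 0.1, "dy": 0, "dz": 0, "spin": 0},
    {"dx": 0, "dy": 0, "dz": 0, "spin": 0}
  ]
}}

```text
time: 19.95
ee_pos: [0.5722, -0.2248, 0.2953]
eef_rot: [0.997, -0.079, -0.001, -0.0]
ft_force: [-5.3, 0.1, -2.7]
width: 0.0001
grip_force: 2.1
```

Call:
{"method": "move_arm", "body": {
  "steps": [
    {"dx": 0.1, "dy": 0, "dz": 0, "spin": 0},
    {"dx": 0.1, "dy": 0, "dz": 0, "spin": 0},
    {"dx": 0.1, "dy": 0, "dz": 0, "spin": 0},
    {"dx": 0, "dy": 0, "dz": 0, "spin": 0}
  ]
}}

```text
time: 20.35
ee_pos: [0.576, -0.2252, 0.296]
eef_rot: [0.997, -0.079, 0.001, 0.0]
ft_force: [-0.3, -0.0, 0.3]
width: -0.0001
grip_force: 0.0
```

```bash
python3 st.py
```

```text
20.35 [ 0.576  -0.2252  0.296 ] xyaw -0.1584 F rack [-0.3 -0.1  0.3] rel [1.520e-02 2.000e-04 2.615e-01] -6.51190592611782e-05 [-0.37  0.53  0.89  1.65 -0.44  1.17 -1.1 ]
```

Call:
{"method": "move_arm", "body": {
  "steps": [
    {"dx": 0.1, "dy": 0, "dz": 0, "spin": 0},
    {"dx": 0.1, "dy": 0, "dz": 0, "spin": 0},
    {"dx": 0.1, "dy": 0, "dz": 0, "spin": 0},
    {"dx": 0, "dy": 0, "dz": 0, "spin": 0}
  ]
}}

```text
time: 20.75
ee_pos: [0.5778, -0.2258, 0.2957]
eef_rot: [0.997, -0.079, -0.001, -0.0]
ft_force: [-8.4, 2.1, 5.4]
width: 0.0005
grip_force: 5.2
```

Call:
{"method": "move_arm", "body": {
  "steps": [
    {"dx": 0.1, "dy": 0, "dz": 0, "spin": 0},
    {"dx": 0.1, "dy": 0, "dz": 0, "spin": 0},
    {"dx": 0, "dy": 0, "dz": 0, "spin": 0}
  ]
}}

```text
time: 21.05
ee_pos: [0.5787, -0.2262, 0.2955]
eef_rot: [0.997, -0.08, -0.003, -0.001]
ft_force: [-16.1, 5.0, 10.7]
width: 0.0006
grip_force: 10.1
```

```bash
python3 st.py
```

```text
21.05 [ 0.5787 -0.2262  0.2955] xyaw -0.1595 F rack [-16.7   2.4  10.7] rel [ 0.018  -0.0003  0.261 ] 0.0005770016412050821 [-0.36  0.54  0.89  1.64 -0.45  1.19 -1.1 ]
```

Call:
{"method": "move_arm", "body": {
  "steps": [
    {"dx": -0.3, "dy": 0, "dz": 0, "spin": 0},
    {"dx": -1, "dy": 0, "dz": 0, "spin": 0},
    {"dx": -2.5, "dy": 0, "dz": 0, "spin": 0},
    {"dx": -3, "dy": 0, "dz": -1, "spin": 0},
    {"dx": -3, "dy": 0, "dz": -3, "spin": 0},
    {"dx": -3, "dy": 3, "dz": -3, "spin": 0},
    {"dx": -2, "dy": 4, "dz": -2, "spin": 0},
    {"dx": 0, "dy": 4, "dz": 0, "spin": 0},
    {"dx": 0, "dy": 4, "dz": 0, "spin": 0},
    {"dx": 0, "dy": 0, "dz": 0, "spin": 0},
    {"dx": 0, "dy": 0, "dz": 0, "spin": 0}
  ]
}}

```text
time: 22.15
ee_pos: [0.4111, -0.3508, 0.3845]
eef_rot: [0.997, -0.081, 0.0, 0.0]
ft_force: [-0.4, 0.9, -0.0]
width: 0.0004
grip_force: 0.0
```

```bash
python3 look.py 7
```

```text
22.15 [ 0.41108451 -0.35081377  0.38447406] [ 9.96742544e-01 -8.06485823e-02  6.91756235e-05  3.19047522e-04] [-0.43753118  0.93620337 -0.02713438]
```

View pics/look7.png

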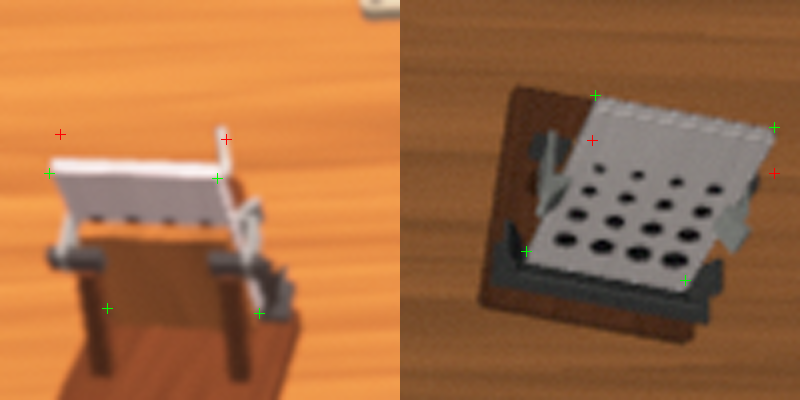

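The plate lies at 25° with its top corners on the predicted home markers, (595,97) and (773,128) in the top view. Both clip noses are over its edges and the robot is clear, so I'm handing in.

```bash
python3 -c "
from bench import job
print(job.close_job())"
```

```text
the job is handed in; nothing more can be done
None
```

The plate has snapped past both clips and lies flat and square against the rack's board; the job is handed in at about 22 s, with the robot clear and the other things not touched.

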